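Close up the row of tasting dishes on the service tray

ROBOT

A 6-joint arm with a two-finger parallel gripper is mounted at the origin on the work surface. World frame = base frame: x ahead of the robot, y to its left, z up, the work surface at z = 0. Lengths are in m, angles in rad, forces in N, time in s.
With the tool pointing down it reaches from about 0.4 to 0.825 m from the base axis. Payload 7 kg.
Tool frame: the origin (TCP) lies at the centre of the arm's flange, where the gripper is bolted on; the fingertips stand 178 mm ahead of it and the grasp point (between the pads) lies arm.tcp_to_grasp ahead of it (arm.tcp_to_grasp is the distance from the TCP to the grasp point, in m); z points along the fingers, y is the direction in which the jaws open and shut (so a half turn about z gives the same grasp; the last joint's range is limited). The gripper opens to 88 mm and grips with 3 to 60 N. Pads are 19 mm wide; open, the fingers measure 130 mm over their backs; the gripper's body (78 mm by 193 mm) begins 47 mm behind the grasp point.
Start: joints at [-1.035, 0.359, 0.012, 0, -1.224, -0.288], TCP at [0.166, -0.654, 0.405] pointing down, gripper open.
Joint ranges: [-3.07, 3.07], [-1.43, 2.12], [-1.02, 1.25], [-3.03, 1.67], [-3.05, -0], [-3.03, 3.03]. Speed limits (rad/s): [2.39, 2.39, 3.01, 3.14, 3.14, 3.14].

INTERFACE

Orientations are given as [roll, pitch, yaw] about the fixed x, y, z axes, in that order (R = Rz(yaw) Ry(pitch) Rx(roll)).
In Python, from station import arm gives the robot as it stands.
- The arm moves only by the tool move_arm, never from a script. Its argument "deltas" is a list of rows, each a list of 6 numbers: the shift along the world's x, y, z in mm, then the turn, a rotation vector about the world's x, y, z in degrees. In form: [[tx, ty, tz, ax, ay, az], ...]. A call has exactly 5 rows; each row shifts and turns the commanded pose from where the row before left it; what a row does not reach is not made up. A row lasts 1/12 s, in which the tool goes at most 41.7 mm and 7.16 degrees, less where a joint would pass 70% of its speed; a pose out of reach is approached as far as the arm can. A call with a gripper value outside its range is refused whole. "claw" is the closure in counts, from 0 (fully open) to 255 (shut), set as the call begins (left out, the last holds). The fingers move at their own pace and stop on an object; "squeeze" is the grip in N (left out, the last holds). Time passes only in rows, so rows that do not move let the fingers close, or fill a call up. It gives the time, the measured TCP pose, the force and the opening at its end, in the units of the state.
- arm.get_state(): the state, without advancing time (a new reading comes with each control period).
- arm.grab_frame(name): name is "scene" or "top"; returns the picture (384x512x3 uint8, red, green, blue); there is no depth.
- arm.calibration(name): a dict with "intrinsics" (3x3 intrinsics, pixels), "T" (4x4, takes a point from camera to world coordinates). Camera axes: x right, y up, looking along -z (the intrinsics and any distortion apply to the point x, -y, -z); pixel columns grow to the right and rows downward; lengths in m; the calibration is good to about 2 mm. A picture is of the moment at which its call begins. calibration takes no time and is no camera call.
- arm.job_done(): hands the job in, once; it reports no verdict.
Trained networks look in the newest picture that a camera, given by its name, has taken for a name from the list of things; names that differ only in an ending like _2 or _b are one class to them, and where a whole thing is asked for, a point or a joint stands for the part that bears it (a point fixed in the world has none). Each returns a list of dicts, best first, with "score" (0 to 1); they miss things now and then, are a little off and sometimes report something else, mostly with a low value. They report only what shows in the picture. A call takes as long as a camera call. They do not tell look-alikes from the thing itself.
- arm.spot_in(thing, camera): "xy" ([column, row] in pixels, amid what is visible of it).
- arm.masks_of(thing, camera): "pixels" (384x512 bool, what is visible of it) and "xy" ([column, row] in pixels, amid what is visible of it).
- arm.spot_point(thing, camera): "xy" ([column, row] in pixels: a listed point, or the origin of a listed thing).
The state is a dict: "t": time; "q": joint angles; "qd": joint speeds; "joint_efforts": joint torques, N m; "eef_pos": TCP position; "ee_rot": TCP orientation; "force": force on the tool from outside, world axes, zero at the start; "moment": the same for the moment, N m; "width": finger opening in m.
Only numpy, scipy, OpenCV 4.12 (cv2) and the standard library are available. Lean on these libraries where they do the work, as an engineer would, in place of code of your own. Each camera call takes 0.05 s, during which the arm holds its last target. There are 200 camera calls.

TASK

One filled tasting dish still stands out in the middle of the steel tray. With the fingertips, slide it along the tray until it sits flat against the far rim of the tray and snug beside the dish that already stands there in the corner, so that the two form one straight row. Slide it, never lift or tip it, do not touch the food, and leave the corner dish, the jar and the tweezers where they are.

Things in the scene. Friction and masses are not known exactly. Their poses are not given: they have to be found in the camera images.
- tray: steel serving tray, firm on the table, 530 mm (its y) x 325 mm (its x), rim 22 mm high and 4 mm thick, floor 3 mm thick. Origin: centre of its underside, at table height. Its +x points away from the robot to the far rim; inner face of that rim at x = 158.5 mm, near rim -158.5 mm, end rims at y = +261 and -261 mm. Turned up to 12 degrees either way
- loose_dish: the dish to slide: square open white porcelain dish 85 x 85 mm, 25 mm high, upright walls, loose near the middle of the tray, turned up to 23 degrees against it; weighs 0.17 to 0.34 kg with 35 g of food in it and slides with up to 5 N. Origin: centre of its underside; x, y along its sides. Against the far rim its origin is at x = 116 mm of the tray
- bite: the food in the loose dish: round beet bite in a dark band, 40 mm across, standing loose near the middle of that dish; with its garnish its top is about 38 mm above the dish's underside. Origin: centre of its underside
- set_dish: the dish already in place: same white dish, 85 x 85 x 25 mm, with a bite fixed in it, loose, about 0.28 kg, square in the far left (+y) or far right (-y) corner of the tray, about 1 mm from the far rim and the end rim. Origin: centre of its underside. In a closed row the two dishes' origins are 85 mm apart
- jar: closed amber glass jar with a steel cap, 66 mm across, 70 mm high, 0.22 kg, loose on the tray in the other far corner. Origin: centre of its underside
- tweezers: black steel plating tweezers, 156 mm long, 20 mm wide, 6 mm high, loose on the tray floor along the near rim, in its left (+y) half. Origin: their middle, on the tray floor; their y runs along them
Not all that is in view belongs to the job. Leave any purple or turquoise look-alike of the loose_dish alone.

How it is judged:
At the end, for the whole second after the job is handed in: The loose dish stands flat and still on the tray, within 4 mm of the far rim, square to it within 3.4 degrees, at most 90 mm centre to centre from the corner dish (5 mm gap); its bite upright within 15 mm of its centre; corner dish, jar and tweezers within 10 mm of their starts (x of loose_dish in the frame of tray above 0.112 m and (angle between the x axis of loose_dish and the x axis of tray, either way round below 0.06 rad or angle between the x axis of loose_dish and the y axis of tray, either way round below 0.06 rad) and horizontal distance between loose_dish and set_dish below 0.09 m and z of loose_dish in the frame of tray below 0.005 m and angle between loose_dish's own z axis and vertical below 0.04 rad and linear speed of loose_dish below 0.005 m/s and horizontal distance between bite and loose_dish below 0.015 m and z of bite in the frame of loose_dish below 0.008 m and angle between bite's own z axis and vertical below 0.1 rad and distance of each of set_dish, jar, tweezers from where it was at the start of the episode below 0.01 m); the robot touches nothing.
It fails at once if the loose dish is lifted or tipped (z of loose_dish in the frame of tray above 0.01 m or angle between loose_dish's own z axis and vertical above 0.15 rad).
It fails at once if the food is touched (contact force between any of the arm, the fingers and bite above 0.2 N).
It fails at once if the corner dish is moved (distance of set_dish from where it was at the start of the episode above 0.01 m or angle between set_dish's own z axis and vertical above 0.15 rad).
It fails at once if the jar or the tweezers are moved or tipped (distance of any of jar, tweezers from where it was at the start of the episode above 0.01 m or angle between jar's own z axis and vertical above 0.15 rad).
It also fails if it takes over 51 s, if anything falls off the work surface, if the arm or the gripper's body presses on something with over 40 N, if the wrist force passes 120 N, or if a joint passes its speed limit or range.

## Working session

There is one attempt and no reset: what is moved stays moved. The work goes in short steps, Python scripts to look and compute and a tool call to move; the robot and the scene stay as the last step left them, time stands still between calls to the robot, and variables do not carry over. Pictures are saved under pics/ and viewed, about 8 in all and at most 12, crops included, and the job is handed in when it is done.

Besides the shell and the picture viewer there is one more tool, called after "Call:" as name(argument=value, ...), one argument or row to a line, values as JSON. move_arm: Moves the arm, as the interface text tells. Its arguments: {"type":"object","properties":{"deltas":{"type":"array","items":{"type":"array","items":{"type":"number"}}},"claw":{"type":"number"},"squeeze":{"type":"number"}},"required":["deltas"]}

```bash
mkdir -p pics; ls; python3 - <<'E'
from station import arm
import cv2,numpy as np
print(arm.tcp_to_grasp, arm.get_state())
for c in("scene","top"):
    im=arm.grab_frame(c); cv2.imwrite(f"pics/{c}0.png",im[:,:,::-1])
    k=arm.calibration(c); print(c,np.round(k["intrinsics"],1).tolist(),np.round(k["T"],4).tolist(),[x for x in k])
    for t in("tray","loose_dish","bite","set_dish","jar","tweezers"):
        print(t,[(np.round(d["xy"]).tolist(),round(d["score"],2)) for d in arm.spot_point(t,c)])
a=cv2.imread("pics/top0.png");cv2.imwrite("pics/top0b.png",cv2.resize(a,(800,600),interpolation=cv2.INTER_CUBIC))
E
```

```text
pics
0.1593 {'t': 0.0, 'q': array([-1.03486407e+00,  3.59372613e-01,  1.10847641e-02, -3.57150576e-04,
       -1.22408831e+00, -2.88087220e-01]), 'qd': array([-1.17040007e-03, -1.90389638e-04,  8.05650958e-05, -8.41692957e-04,
       -8.91229524e-04,  5.11353987e-05]), 'joint_efforts': array([ 8.83466837e-04, -5.82719493e+01,  2.93070316e+01,  6.99725166e+00,
        7.11611530e-03, -1.54100935e-04]), 'eef_pos': array([ 0.16553556, -0.65419335,  0.40374169]), 'ee_rot': array([ 3.13998253e+00, -1.26994414e-04, -2.89386914e+00]), 'force': array([ 1.23969342, -0.60128103,  0.56499858]), 'moment': array([-0.02439763,  0.00561182,  0.0057479 ]), 'width': 0.08760621955655123}
scene [[352.8, 0.0, 255.6], [0.0, 352.8, 189.7], [0.0, 0.0, 1.0]] [[-0.3443, -0.7849, 0.5152, 0.9219], [0.9387, -0.2785, 0.203, 0.1462], [-0.0158, 0.5535, 0.8327, 0.6493], [0.0, 0.0, 0.0, 1.0]] ['intrinsics', 'T']
tray [([258.0, 172.0], 0.77)]
loose_dish [([306.0, 317.0], 0.89), ([274.0, 184.0], 0.85), ([223.0, 147.0], 0.7), ([168.0, 267.0], 0.68)]
bite [([274.0, 182.0], 0.66)]
set_dish [([149.0, 189.0], 0.9)]
jar [([350.0, 246.0], 0.6)]
tweezers [([345.0, 150.0], 0.71)]
top [[452.7, 0.0, 253.2], [0.0, 452.7, 196.0], [0.0, 0.0, 1.0]] [[0.0129, 0.9964, -0.0844, 0.4699], [-0.9992, 0.0096, -0.0399, -0.003], [-0.039, 0.0848, 0.9956, 0.9451], [0.0, 0.0, 0.0, 1.0]] ['intrinsics', 'T']
tray [([276.0, 234.0], 0.69)]
loose_dish [([195.0, 112.0], 0.77), ([261.0, 221.0], 0.75), ([339.0, 251.0], 0.65), ([322.0, 106.0], 0.58)]
bite [([260.0, 224.0], 0.56)]
set_dish [([382.0, 175.0], 0.86)]
jar [([175.0, 176.0], 0.85)]
tweezers [([196.0, 301.0], 0.67)]
```

View pics/top0b.png

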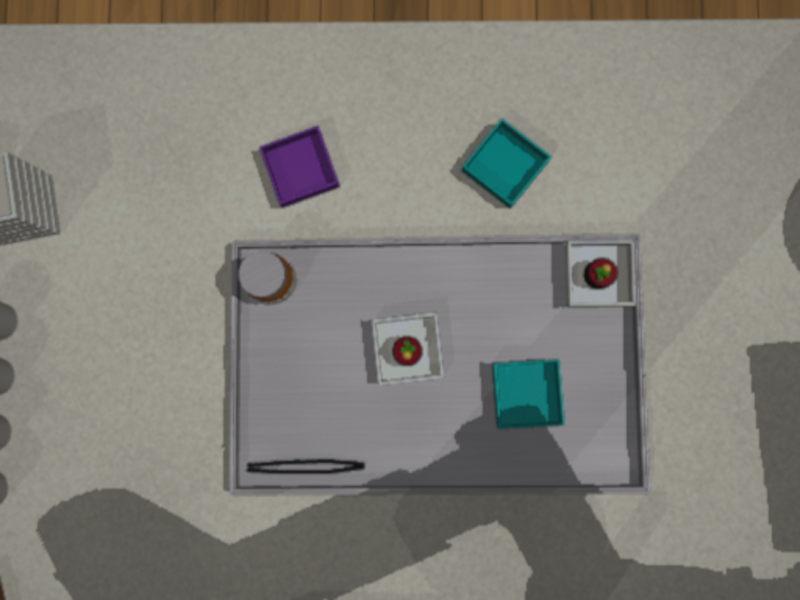

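View pics/scene0.png

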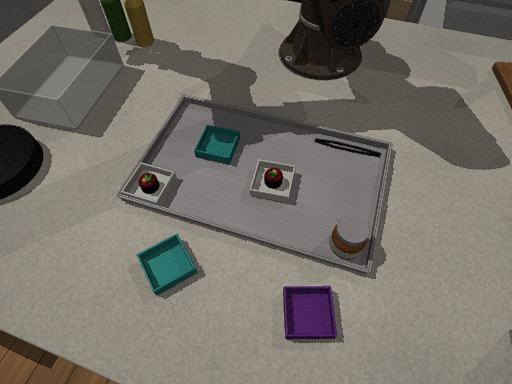

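The loose dish is the white one at top px (261,221), holding the beet bite. The purple dish (195,112) and the turquoise ones (322,106) and (339,251) are look-alikes. The set dish is in the far right (-y) corner (382,175), and the jar is at far left. Next I'll fit the poses and check a crop.

```bash
cat > h.py <<'E'
from station import arm
import cv2,numpy as np
from scipy.optimize import minimize
def proj(c,P):
    k=arm.calibration(c);T=np.linalg.inv(k["T"]);p=np.c_[P,np.ones(len(P))]@T.T
    q=np.c_[p[:,0],-p[:,1],-p[:,2]]@k["intrinsics"].T
    return q[:,:2]/q[:,2:]
def ray(c,xy,z):
    k=arm.calibration(c);d=np.linalg.inv(k["intrinsics"])@[xy[0],xy[1],1]
    d=k["T"][:3,:3]@[d[0],-d[1],-d[2]];o=k["T"][:3,3];return o+d*(z-o[2])/d[2]
def box(p,sx,sy,z0,z1):
    x,y,a=p;c,s=np.cos(a),np.sin(a)
    B=np.array([[i*sx/2,j*sy/2] for i in(1,-1) for j in(1,-1)])@np.array([[c,s],[-s,c]])+[x,y]
    return np.r_[np.c_[B,[z0]*4],np.c_[B,[z1]*4]]
def hullmask(c,P):
    m=np.zeros((384*4,512*4),np.uint8);h=cv2.convexHull(((proj(c,P)+.5)*4-.5).astype(np.float32))
    cv2.fillConvexPoly(m,np.round(h).astype(np.int32),1);return m>0
def fit(masks,p0,size):
    M={}
    for c,m in masks.items():
        ys,xs=np.nonzero(m);big=cv2.resize(m.astype(np.float32),None,fx=4,fy=4,interpolation=cv2.INTER_LINEAR)>.5
        M[c]=big
    def cost(p):
        q=[p[0],p[1],p[2]];r=0
        for c,b in M.items():
            h=hullmask(c,box(q,*size));r+=1-(h&b).sum()/(h|b).sum()
        return r
    best=None
    for da in(-.2,0,.2):
        s=np.array([p0[0],p0[1],p0[2]+da]);S=np.array([s,s+[.008,0,0],s+[0,.008,0],s+[0,0,.12]])
        o=minimize(cost,s,method="Nelder-Mead",options=dict(initial_simplex=S,xatol=2e-4,fatol=1e-4))
        if best is None or o.fun<best.fun:best=o
    return best.x,best.fun
def getmask(t,c,P,hull=True):
    u=proj(c,np.array([P]))[0]
    L=[d for d in arm.masks_of(t,c) if np.hypot(*(np.array(d["xy"])-u))<25]
    if not L:return None
    m=L[0]["pixels"]
    m=m.astype(np.uint8)
    cs,_=cv2.findContours(m,0,2);h=cv2.convexHull(max(cs,key=cv2.contourArea));o=np.zeros_like(m);cv2.fillConvexPoly(o,h,1);return o
def est(t,P0,size,cams=("top","scene"),a0=0.):
    ms={}
    for c in cams:
        m=getmask(t,c,P0)
        if m is not None: ms[c]=m
    r={c:fit({c:m},(P0[0],P0[1],a0),size) for c,m in ms.items()}
    r["both"]=fit(ms,(P0[0],P0[1],a0),size);return r
DISH=(.085,.085,.003,.028);TRAY=(.325,.530,0,.022)
def loc(tr,p):
    c,s=np.cos(tr[2]),np.sin(tr[2]);d=np.array(p[:2])-tr[:2]
    return np.array([c*d[0]+s*d[1],-s*d[0]+c*d[1]])
E
python3 - <<'E'
from h import *
for c in("scene","top"): arm.grab_frame(c)
T=est("tray",ray("top",(276,234),0.01),TRAY)
for k,v in T.items():print("tray",k,np.round(v[0],4),round(v[1],3))
tr=T["both"][0]
for n,uv in(("loose_dish",(261,221)),("set_dish",(382,175))):
    for k,v in est(n,ray("top",uv,.015),DISH).items():print(n,k,np.round(v[0],4),round(v[1],3),"local",np.round(loc(tr,v[0]),4),round(v[0][2]-tr[2],3))
for n,uv,z in(("bite",(260,224),.003),("jar",(175,176),.003),("tweezers",(196,301),.003),("loose_dish",(339,251),.003)):print(n,ray("top",uv,z).round(3))
print("bite scene",ray("scene",(274,182),.003))
a=arm.grab_frame("top");cv2.imwrite("pics/crop1.png",cv2.resize(a[140:320,130:430,::-1],(800,480),interpolation=cv2.INTER_CUBIC))
E
```

```text
tray top [ 0.4708 -0.0178  0.0233] 0.044
tray scene [ 0.4747 -0.0137  0.0218] 0.035
tray both [ 0.4753 -0.0165  0.0247] 0.081
loose_dish top [0.4918 0.0179 0.1175] 0.042 local [0.0174 0.0339] 0.093
loose_dish scene [0.4932 0.0176 0.1292] 0.041 local [0.0188 0.0336] 0.104
loose_dish both [0.4927 0.0178 0.134 ] 0.09 local [0.0182 0.0338] 0.109
set_dish top [ 0.5937 -0.2318  0.0163] 0.034 local [ 0.113  -0.2182] -0.008
set_dish scene [ 0.5919 -0.2344 -0.0223] 0.075 local [ 0.1111 -0.2207] -0.047
set_dish both [ 0.5935 -0.2326  0.01  ] 0.126 local [ 0.1128 -0.219 ] -0.015
bite [0.491 0.02  0.003]
jar [0.591 0.201 0.003]
tweezers [0.332 0.15  0.003]
loose_dish [ 0.438 -0.143  0.003]
bite scene [0.4889288  0.02017847 0.003     ]
```

View pics/crop1.png

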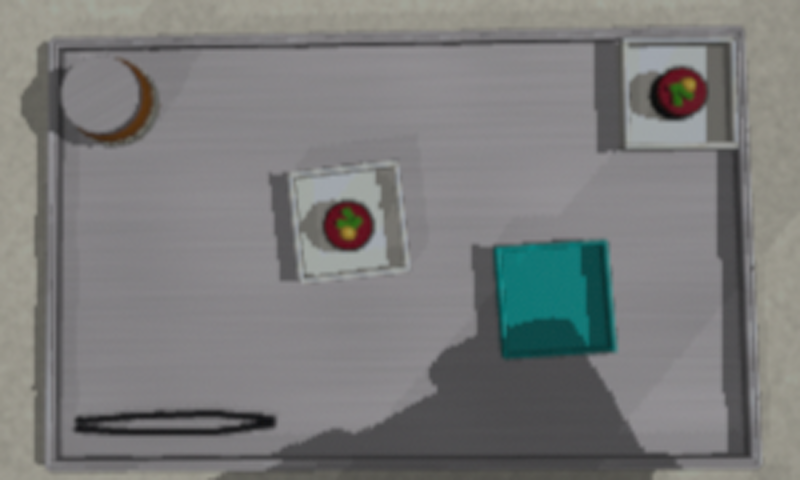

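The crop confirms that the white dish with the bite (crop ~(348,222)) is the loose one. It sits at tray (18, 34) mm and is turned about 6°. My plan is to use two fingertips, about 30 mm apart, as a stable pusher. I'll push +x to just short of the rim, then −y, then finish against the rim.

Call:
move_arm(
  deltas=[
    [38,15,0,0,0,0],
    [38,15,0,0,0,0],
    [38,15,0,0,0,0],
    [38,15,0,0,0,0],
    [38,15,0,0,0,0],
  ],
  claw=168,
  squeeze=20,
)

```text
t: 1.57
eef_pos: [0.357, -0.5785, 0.4049]
ee_rot: [-3.141, 0.0, -2.894]
force: [1.0, -1.0, 1.0]
width: 0.06
```

Call:
move_arm(
  deltas=[
    [14,38,0,0,0,0],
    [14,38,0,0,0,0],
    [14,38,0,0,0,0],
    [14,38,0,0,0,0],
    [14,38,0,0,0,0],
  ],
)

```text
t: 1.98
eef_pos: [0.4259, -0.3875, 0.4047]
ee_rot: [-3.141, 0.0, -2.894]
force: [0.9, 0.8, 0.1]
width: 0.031
```

Call:
move_arm(
  deltas=[
    [0,40,0,0,0,-2.56],
    [0,40,0,0,0,-2.56],
    [0,40,0,0,0,-2.56],
    [0,40,0,0,0,-2.56],
    [0,40,0,0,0,-2.56],
  ],
)

```text
t: 2.4
eef_pos: [0.4251, -0.1877, 0.4049]
ee_rot: [-3.142, 0.001, -3.12]
force: [1.0, 0.3, -0.1]
width: 0.0298
```

Call:
move_arm(
  deltas=[
    [0,40,0,0,0,0],
    [0,40,0,0,0,0],
    [0,40,0,0,0,0],
    [0,40,0,0,0,0],
    [0,40,0,0,0,0],
  ],
)

```text
t: 2.82
eef_pos: [0.4248, 0.0124, 0.4052]
ee_rot: [3.141, 0.001, -3.117]
force: [1.0, -1.3, -0.1]
width: 0.0298
```

Call:
move_arm(
  deltas=[
    [0,3,-38,0,0,0],
    [0,0,-38,0,0,0],
    [0,0,-38,0,0,0],
    [0,0,-30,0,0,0],
    [0,0,-20,0,0,0],
  ],
)

```text
t: 3.23
eef_pos: [0.4245, 0.0135, 0.2383]
ee_rot: [-3.141, -0.002, -3.117]
force: [-0.3, -0.3, 0.2]
width: 0.0302
```

Call:
move_arm(
  deltas=[
    [0,0,-15,0,0,0],
    [0,0,-15,0,0,0],
    [0,0,-10,0,0,0],
    [0,0,-10,0,0,0],
    [0,0,0,0,0,0],
  ],
)

```text
t: 3.65
eef_pos: [0.4251, 0.0134, 0.1893]
ee_rot: [-3.14, -0.002, -3.117]
force: [-0.2, -0.4, 0.2]
width: 0.0299
```

```bash
python3 - <<'E'
from h import *
a=arm.grab_frame("scene");b=arm.grab_frame("top")
im=np.hstack([cv2.resize(x[:,:,::-1],(600,450),interpolation=cv2.INTER_CUBIC)[y:y+350,z:z+400] for x,y,z in((a,80,120),(b,90,130))])
cv2.imwrite("pics/p2.png",im);print(arm.get_state()["eef_pos"])
E
```

```text
[0.42563868 0.01366807 0.19075029]
```

View pics/p2.png

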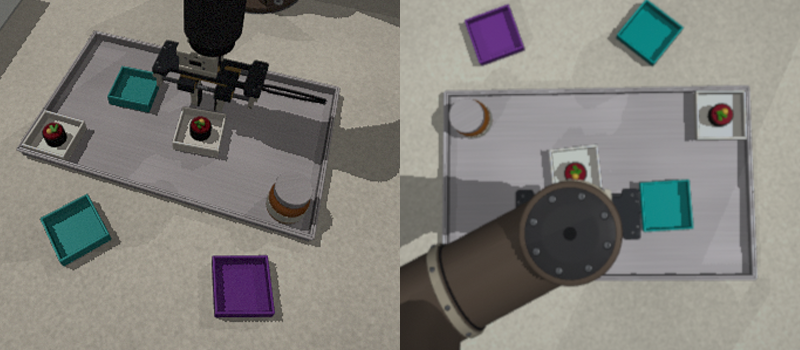

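Call:
move_arm(
  deltas=[
    [3,0,0,0,0,0],
    [3,0,0,0,0,0],
    [3,0,0,0,0,0],
    [3,0,0,0,0,0],
    [3,0,0,0,0,0],
  ],
)

```text
t: 4.17
eef_pos: [0.4408, 0.0136, 0.1909]
ee_rot: [3.141, 0.0, -3.117]
force: [-2.8, 0.0, 0.7]
width: 0.0299
```

Call:
move_arm(
  deltas=[
    [3,0,0,0,0,0],
    [3,0,0,0,0,0],
    [3,0,0,0,0,0],
    [4,0,0,0,0,0],
    [4,0,0,0,0,0],
  ],
)

```text
t: 4.58
eef_pos: [0.4578, 0.0136, 0.1906]
ee_rot: [-3.141, -0.0, -3.117]
force: [-2.1, -0.5, 0.8]
width: 0.0299
```

Call:
move_arm(
  deltas=[
    [4,0.1,0,0,0,0],
    [4,0.1,0,0,0,0],
    [4,0.1,0,0,0,0],
    [4,0.1,0,0,0,0],
    [4,0.1,0,0,0,0],
  ],
)

```text
t: 5.0
eef_pos: [0.478, 0.0142, 0.1906]
ee_rot: [3.142, 0.0, -3.117]
force: [-1.3, -0.3, 0.2]
width: 0.0299
```

```bash
python3 - <<'E'
from h import *
tr=[.4745,-.0165,.0243]
for c in("scene","top"): arm.grab_frame(c)
for c in("scene","top"):
    m=[(np.round(d["xy"]),round(d["score"],2),d["pixels"].sum()) for d in arm.masks_of("loose_dish",c)];print(m)
e=arm.get_state()["eef_pos"];print(e,loc(tr,e))
for k,v in est("loose_dish",[e[0]+.055,e[1],.015],DISH,("scene",)).items():print(k,v,loc(tr,v[0]))
print([ (d["xy"],ray("scene",d["xy"],.005)) for d in arm.spot_point("bite","scene")])
E
```

```text
[(array([308., 313.]), 0.85, np.int64(2707)), (array([166., 265.]), 0.68, np.int64(2160)), (array([264., 199.]), 0.63, np.int64(1282))]
[(array([322., 102.]), 0.91, np.int64(1823)), (array([193., 107.]), 0.67, np.int64(1806)), (array([339., 255.]), 0.56, np.int64(1854)), (array([278., 187.]), 0.38, np.int64(66))]
[0.47782073 0.01418264 0.1906633 ] [0.00406527 0.0305929 ]
scene (array([0.5309102 , 0.01395416, 0.02518142]), np.float64(0.02250947180744378)) [0.05713351 0.02907454]
both (array([0.5309102 , 0.01395416, 0.02518142]), np.float64(0.02250947180744378)) [0.05713351 0.02907454]
[([267.1, 193.4], array([0.5239592 , 0.01601251, 0.005     ]))]
```

Call:
move_arm(
  deltas=[
    [4,0.1,0,0,0,0],
    [4,0.1,0,0,0,0],
    [4,0.1,0,0,0,0],
    [4,0.1,0,0,0,0],
    [4,0.1,0,0,0,0],
  ],
)

```text
t: 5.72
eef_pos: [0.4979, 0.0146, 0.1906]
ee_rot: [-3.141, -0.0, -3.117]
force: [-2.2, -0.4, 1.8]
width: 0.03
```

Call:
move_arm(
  deltas=[
    [4,0.1,0,0,0,0],
    [4,0.1,0,0,0,0],
    [4,0.1,0,0,0,0],
    [4,0.1,0,0,0,0],
    [4,0.1,0,0,0,0],
  ],
)

```text
t: 6.13
eef_pos: [0.518, 0.0151, 0.1906]
ee_rot: [3.142, -0.0, -3.117]
force: [-2.6, -0.7, 2.0]
width: 0.0296
```

Call:
move_arm(
  deltas=[
    [4,0.1,0,0,0,0],
    [4,0.1,0,0,0,0],
    [2,0,0,0,0,0],
    [0,0,0,0,0,0],
    [0,0,0,0,0,0],
  ],
)

```text
t: 6.55
eef_pos: [0.5279, 0.0154, 0.1907]
ee_rot: [3.141, 0.001, -3.117]
force: [0.3, 1.4, 0.2]
width: 0.0298
```

```bash
cat > look.py <<'E'
from h import *
import sys
tr=np.array([.4745,-.0165,.0243])
def look(P,a0=0.,cams=("scene","top")):
    for c in cams: arm.grab_frame(c)
    s=arm.get_state();e=s["eef_pos"];print("eef",e.round(4),loc(tr,e).round(4),"yaw",s["ee_rot"].round(3),"F",s["force"].round(1))
    for k,v in est("loose_dish",P,DISH,cams,a0).items():print(k,np.round(v[0],4),round(v[1],3),"loc",loc(tr,v[0]).round(4),"dyaw",round(v[0][2]-tr[2],3))
    for c in cams:print("bite",c,[np.round(ray(c,d["xy"],.005),4) for d in arm.spot_point("bite",c)])
E
python3 - <<'E'
from look import *
look([.583,.017,.015])
E
```

```text
eef [0.5276 0.0154 0.1907] [0.0539 0.0306] yaw [ 3.141e+00  1.000e-03 -3.117e+00] F [-0.3 -1.   0.5]
scene [0.5808 0.0155 0.017 ] 0.026 loc [0.107  0.0294] dyaw -0.007
both [0.5808 0.0155 0.017 ] 0.026 loc [0.107  0.0294] dyaw -0.007
bite scene [array([0.5745, 0.0211, 0.005 ])]
bite top []
```

Call:
move_arm(
  deltas=[
    [-6,0,0,0,0,0],
    [-6,0,0,0,0,0],
    [0,0,25,0,0,0],
    [0,0,30,0,0,0],
    [0,0,25,0,0,0],
  ],
)

```text
t: 7.27
eef_pos: [0.5147, 0.0153, 0.2718]
ee_rot: [-3.141, -0.001, -3.117]
force: [0.5, 0.6, -0.4]
width: 0.03
```

Call:
move_arm(
  deltas=[
    [0,10,0,0,0,6.5],
    [0,10,0,0,0,6.5],
    [0,10,0,0,0,6.5],
    [0,10,0,0,0,6.5],
    [0,10,0,0,0,6.5],
  ],
)

```text
t: 7.68
eef_pos: [0.5147, 0.0656, 0.2707]
ee_rot: [3.141, 0.0, -2.544]
force: [-0.7, 0.5, 0.5]
width: 0.0298
```

Call:
move_arm(
  deltas=[
    [6,4,0,0,0,6.5],
    [6,4,0,0,0,6.5],
    [6,4,0,0,0,6.5],
    [6,4,0,0,0,6.5],
    [6,4,0,0,0,6.5],
  ],
)

```text
t: 8.1
eef_pos: [0.545, 0.0855, 0.2706]
ee_rot: [3.141, -0.0, -1.977]
force: [0.5, 0.1, -0.1]
width: 0.0298
```

Call:
move_arm(
  deltas=[
    [8,0,0,0,0,6.25],
    [8,0,0,0,0,6.25],
    [8,0,0,0,0,6.25],
    [9,0,0,0,0,6.25],
    [0,0,0,0,0,0],
  ],
)

```text
t: 8.52
eef_pos: [0.5791, 0.0854, 0.2705]
ee_rot: [-3.141, -0.0, -1.541]
force: [0.2, -0.3, 0.6]
width: 0.03
```

Call:
move_arm(
  deltas=[
    [0,0,-25,0,0,0],
    [0,0,-25,0,0,0],
    [0,0,-20,0,0,0],
    [0,0,-10,0,0,0],
    [0,-3,0,0,0,-0.3],
  ],
)

```text
t: 8.93
eef_pos: [0.5771, 0.0821, 0.1885]
ee_rot: [3.138, -0.002, -1.554]
force: [-1.6, 0.1, 0.4]
width: 0.0296
```

Call:
move_arm(
  deltas=[
    [0,-4,0,0,0,0],
    [0,-4,0,0,0,0],
    [0,-3,0,0,0,0],
    [0,-3,0,0,0,0],
    [0,-4,0,0,0,0],
  ],
)

```text
t: 9.35
eef_pos: [0.5791, 0.0644, 0.1919]
ee_rot: [-3.139, 0.001, -1.552]
force: [-0.3, 2.5, 1.6]
width: 0.0302
```

Call:
move_arm(
  deltas=[
    [0.1,-4,0,0,0,0],
    [0.1,-4,0,0,0,0],
    [0.1,-4,0,0,0,0],
    [0.1,-4,0,0,0,0],
    [0.1,-4,0,0,0,0],
  ],
)

```text
t: 9.77
eef_pos: [0.579, 0.0439, 0.1907]
ee_rot: [3.142, -0.0, -1.552]
force: [0.2, 1.8, 1.4]
width: 0.0302
```

```bash
python3 - <<'E'
from look import *
e=arm.get_state()["eef_pos"]
look([e[0],e[1]-.053,.015])
E
```

```text
eef [0.5788 0.0435 0.1904] [0.1057 0.0575] yaw [ 3.141 -0.    -1.552] F [-0.5  0.5 -0.8]
scene [ 0.5711 -0.0339  0.59  ] 0.626 loc [ 0.0961 -0.0197] dyaw 0.566
top [ 0.5797 -0.0209  0.0283] 0.409 loc [ 0.105 -0.007] dyaw 0.004
both [ 0.5765 -0.0258  0.4571] 1.047 loc [ 0.1018 -0.0118] dyaw 0.433
bite scene [array([ 0.5811, -0.0097,  0.005 ]), array([ 0.582, -0.005,  0.005])]
bite top [array([ 0.5812, -0.0083,  0.005 ])]
```

The gripper hides part of the dish, so the mask fit is unreliable. The bite at y ≈ −9 mm agrees with the 53 mm contact offset, so I'll continue.

Call:
move_arm(
  deltas=[
    [0.1,-5,0,0,0,0],
    [0.1,-5,0,0,0,0],
    [0.1,-5,0,0,0,0],
    [0.1,-5,0,0,0,0],
    [0.1,-5,0,0,0,0],
  ],
)

```text
t: 10.48
eef_pos: [0.5795, 0.0187, 0.1906]
ee_rot: [3.141, -0.0, -1.552]
force: [-0.6, 0.4, -1.1]
width: 0.0297
```

Call:
move_arm(
  deltas=[
    [0.1,-5,0,0,0,0],
    [0.1,-5,0,0,0,0],
    [0.1,-5,0,0,0,0],
    [0.1,-5,0,0,0,0],
    [0.1,-5,0,0,0,0],
  ],
)

```text
t: 10.9
eef_pos: [0.58, -0.0062, 0.1907]
ee_rot: [3.142, -0.0, -1.552]
force: [0.3, 0.7, -0.3]
width: 0.03
```

Call:
move_arm(
  deltas=[
    [0.1,-5,0,0,0,0],
    [0.1,-5,0,0,0,0],
    [0.1,-5,0,0,0,0],
    [0.1,-5,0,0,0,0],
    [0.1,-5,0,0,0,0],
  ],
)

```text
t: 11.32
eef_pos: [0.5805, -0.0311, 0.1907]
ee_rot: [-3.142, 0.0, -1.552]
force: [0.2, 0.9, -0.4]
width: 0.0298
```

Call:
move_arm(
  deltas=[
    [0.1,-5,0,0,0,0],
    [0.1,-5,0,0,0,0],
    [0.1,-5,0,0,0,0],
    [0.1,-5,0,0,0,0],
    [0.1,-5,0,0,0,0],
  ],
)

```text
t: 11.73
eef_pos: [0.581, -0.0562, 0.1907]
ee_rot: [-3.142, 0.0, -1.552]
force: [0.2, 0.6, -0.7]
width: 0.0301
```

```bash
python3 - <<'E'
from look import *
e=arm.get_state()["eef_pos"]
look([e[0],e[1]-.053,.015])
a=arm.grab_frame("scene");b=arm.grab_frame("top")
im=np.hstack([cv2.resize(a[100:260,90:250,::-1],(400,400),interpolation=cv2.INTER_CUBIC),cv2.resize(b[120:280,250:410,::-1],(400,400),interpolation=cv2.INTER_CUBIC)])
cv2.imwrite("pics/p3.png",im)
E
```

```text
eef [ 0.581  -0.0565  0.1906] [ 0.1055 -0.0425] yaw [ 3.141 -0.    -1.552] F [ 0.5 -1.   0. ]
scene [ 0.5682 -0.1521  0.7671] 0.728 loc [ 0.0904 -0.1379] dyaw 0.743
top [ 0.5638 -0.1219  0.3755] 0.753 loc [ 0.0868 -0.1075] dyaw 0.351
both [ 0.5691 -0.1415  0.6077] 1.484 loc [ 0.0915 -0.1273] dyaw 0.583
bite scene []
bite top [array([ 0.5841, -0.1107,  0.005 ])]
```

View pics/p3.png

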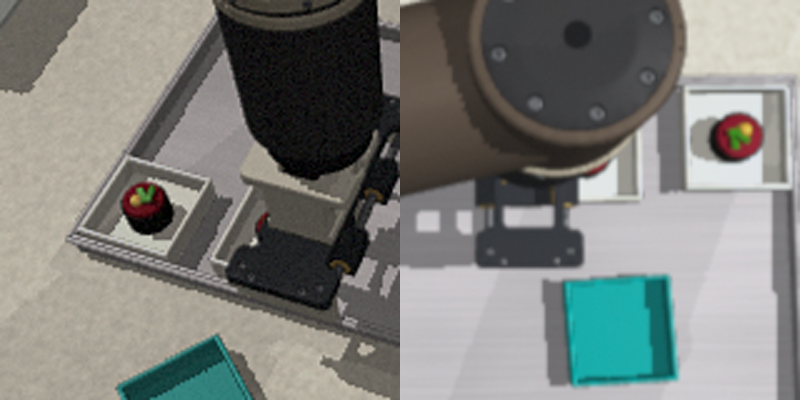

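The gap between the dishes reads about 38 mm (rim edges at px (640,203) and (687,190)), which matches the prediction. The loose dish is square and about 8 mm short of the rim. I'll push 34 mm more and then back off.

Call:
move_arm(
  deltas=[
    [0.1,-5,0,0,0,0],
    [0.1,-5,0,0,0,0],
    [0.1,-5,0,0,0,0],
    [0.1,-5,0,0,0,0],
    [0.1,-4,0,0,0,0],
  ],
)

```text
t: 12.55
eef_pos: [0.5816, -0.0803, 0.1907]
ee_rot: [-3.141, 0.0, -1.552]
force: [-0.3, 1.3, 0.7]
width: 0.0297
```

Call:
move_arm(
  deltas=[
    [0.1,-4,0,0,0,0],
    [0.1,-4,0,0,0,0],
    [0.1,-2,0,0,0,0],
    [0,0,0,0,0,0],
    [0,8,0,0,0,0],
  ],
)

```text
t: 12.97
eef_pos: [0.5816, -0.0825, 0.1905]
ee_rot: [3.141, -0.0, -1.553]
force: [0.3, 0.8, 0.0]
width: 0.0295
```

Call:
move_arm(
  deltas=[
    [0,8,0,0,0,0],
    [0,0,25,0,0,0],
    [0,0,30,0,0,0],
    [0,0,25,0,0,0],
    [0,0,0,0,0,0],
  ],
)

```text
t: 13.38
eef_pos: [0.5836, -0.0725, 0.276]
ee_rot: [-3.134, 0.0, -1.55]
force: [1.2, 0.7, -0.4]
width: 0.03
```

Call:
move_arm(
  deltas=[
    [-10,0,0,0,0,-6.5],
    [-10,0,0,0,0,-6.5],
    [-10,0,0,0,0,-6.5],
    [-10,0,0,0,0,-6.5],
    [-10,0,0,0,0,-6.5],
  ],
)

```text
t: 13.8
eef_pos: [0.5312, -0.0728, 0.2705]
ee_rot: [3.141, -0.0, -2.124]
force: [0.2, 0.0, -0.2]
width: 0.0302
```

Call:
move_arm(
  deltas=[
    [-8,0,0,0,0,-6.5],
    [-8,0,0,0,0,-6.5],
    [-8,0,0,0,0,-6.5],
    [-8,0,0,0,0,-6.5],
    [-8,0,0,0,0,-6.5],
  ],
)

```text
t: 14.22
eef_pos: [0.4913, -0.0729, 0.2705]
ee_rot: [3.142, -0.0, -2.691]
force: [-0.3, -0.2, 0.6]
width: 0.0299
```

```bash
python3 - <<'E'
from look import *
look([.583,-.146,.015])
for k,v in est("set_dish",[.593,-.232,.015],DISH).items():print(k,np.round(v[0],4),round(v[1],3),"loc",loc(tr,v[0]).round(4))
a=arm.grab_frame("scene");b=arm.grab_frame("top")
im=np.hstack([cv2.resize(a[100:260,90:250,::-1],(400,400),interpolation=cv2.INTER_CUBIC),cv2.resize(b[120:280,250:410,::-1],(400,400),interpolation=cv2.INTER_CUBIC)])
cv2.imwrite("pics/p4.png",im)
E
```

```text
eef [ 0.4908 -0.0731  0.2706] [ 0.0149 -0.0569] yaw [ 3.141 -0.    -2.688] F [ 0.3  0.1 -0.8]
scene [ 0.584  -0.147   0.0185] 0.032 loc [ 0.1063 -0.1331] dyaw -0.006
top [ 0.5965 -0.1379 -0.2205] 0.82 loc [ 0.119  -0.1243] dyaw -0.245
both [ 0.5838 -0.1466  0.0178] 0.861 loc [ 0.1062 -0.1327] dyaw -0.007
bite scene [array([ 0.5828, -0.1442,  0.005 ])]
bite top []
top [ 0.5939 -0.2328  0.0211] 0.368 loc [ 0.1141 -0.2191]
scene [ 0.5912 -0.2361  0.0444] 0.088 loc [ 0.1114 -0.2223]
both [ 0.5933 -0.235   0.0405] 0.476 loc [ 0.1135 -0.2213]
```

View pics/p4.png

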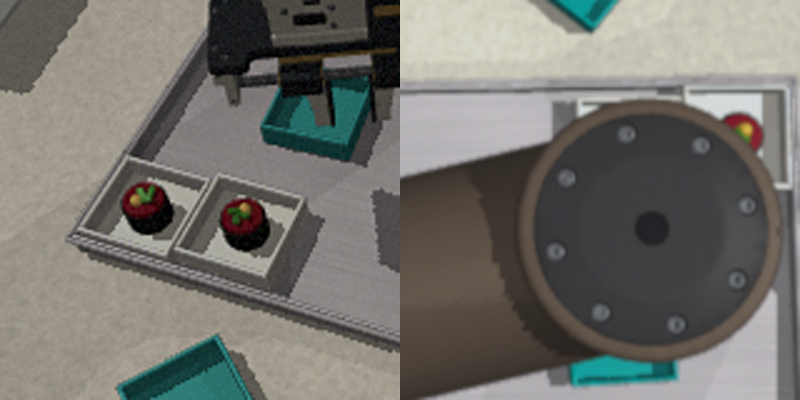

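Call:
move_arm(
  deltas=[
    [5,-14,0,0,0,-4.9],
    [5,-15,0,0,0,-4.9],
    [5,-15,0,0,0,-4.9],
    [5,-14,0,0,0,-4.9],
    [4,-14,0,0,0,-4.9],
  ],
)

```text
t: 15.13
eef_pos: [0.5163, -0.1464, 0.2705]
ee_rot: [-3.142, -0.0, -3.117]
force: [-0.4, 0.3, -0.5]
width: 0.03
```

Call:
move_arm(
  deltas=[
    [0,0,-20,0,0,0],
    [0,0,-25,0,0,0],
    [0,0,-20,0,0,0],
    [0,0,-15,0,0,0],
    [0,0,0,0,0,0],
  ],
)

```text
t: 15.55
eef_pos: [0.5146, -0.1459, 0.1876]
ee_rot: [3.141, -0.005, -3.114]
force: [0.6, 0.5, -0.3]
width: 0.0295
```

Call:
move_arm(
  deltas=[
    [3,0,0,0,0,0],
    [3,0,0,0,0,0],
    [3,0,0,0,0,0],
    [3,0,0,0,0,0],
    [2,0,0,0,0,0],
  ],
)

```text
t: 15.97
eef_pos: [0.5306, -0.1456, 0.1916]
ee_rot: [-3.142, 0.002, -3.113]
force: [-1.9, 1.1, 1.9]
width: 0.0299
```

Call:
move_arm(
  deltas=[
    [1.5,0,0,0,0,0],
    [1.5,0,0,0,0,0],
    [1.5,0,0,0,0,0],
    [1,0,0,0,0,0],
    [1,0,0,0,0,0],
  ],
)

```text
t: 16.38
eef_pos: [0.5362, -0.1457, 0.1907]
ee_rot: [3.142, -0.0, -3.114]
force: [-1.0, 0.0, 2.1]
width: 0.0298
```

Call:
move_arm(
  deltas=[
    [0.6,0,0,0,0,0],
    [0.6,0,0,0,0,0],
    [0.6,0,0,0,0,0],
    [0.6,0,0,0,0,0],
    [0,0,0,0,0,0],
  ],
)

```text
t: 16.8
eef_pos: [0.5389, -0.1457, 0.1906]
ee_rot: [3.142, 0.0, -3.114]
force: [-0.5, -0.1, 1.1]
width: 0.0301
```

Not yet at the rim. I'll continue in small steps until the force rises.

Call:
move_arm(
  deltas=[
    [0.5,0,0,0,0,0],
    [0.5,0,0,0,0,0],
    [0.4,0,0,0,0,0],
    [0.3,0,0,0,0,0],
    [0.3,0,0,0,0,0],
  ],
)

```text
t: 17.22
eef_pos: [0.5402, -0.1457, 0.1905]
ee_rot: [3.142, -0.001, -3.114]
force: [-4.6, 1.0, 3.4]
width: 0.0296
```

Call:
move_arm(
  deltas=[
    [0.4,0,0,0,0,0],
    [0.4,0,0,0,0,0],
    [0.3,0,0,0,0,0],
    [0.3,0,0,0,0,0],
    [0.3,0,0,0,0,0],
  ],
)

```text
t: 17.63
eef_pos: [0.5407, -0.1458, 0.1903]
ee_rot: [3.141, -0.004, -3.114]
force: [-9.4, 1.4, 7.0]
width: 0.0299
```

The force rises to 9 N with the TCP nearly stopped, so the dish is against the rim. Back off, clear and look.

Call:
move_arm(
  deltas=[
    [-3,0,0,0,0,0],
    [-4,0,0,0,0,0],
    [-5,0,0,0,0,0],
    [0,0,30,0,0,0],
    [0,0,35,0,0,0],
  ],
)

```text
t: 18.05
eef_pos: [0.5292, -0.1457, 0.2542]
ee_rot: [3.142, -0.005, -3.114]
force: [1.3, 0.0, -0.0]
width: 0.0303
```

Call:
move_arm(
  deltas=[
    [-20,30,5,0,0,0],
    [-20,30,5,0,0,0],
    [-20,30,5,0,0,0],
    [-20,30,0,0,0,0],
    [-5,30,0,0,0,0],
  ],
)

```text
t: 18.47
eef_pos: [0.4426, 0.0048, 0.2711]
ee_rot: [3.141, 0.001, -3.115]
force: [1.0, -0.3, -0.4]
width: 0.03
```

```bash
python3 - <<'E'
from look import *
look([.593,-.147,.015])
for k,v in est("set_dish",[.593,-.232,.015],DISH).items():print(k,np.round(v[0],4),round(v[1],3),"loc",loc(tr,v[0]).round(4))
a=arm.grab_frame("scene");b=arm.grab_frame("top")
im=np.hstack([cv2.resize(a[130:230,110:210,::-1],(400,400),interpolation=cv2.INTER_CUBIC),cv2.resize(b[130:230,320:420,::-1],(400,400),interpolation=cv2.INTER_CUBIC)])
cv2.imwrite("pics/p5.png",im)
E
```

```text
eef [0.4447 0.0071 0.2716] [-0.0292  0.0243] yaw [ 3.14e+00  3.00e-03 -3.11e+00] F [ 0.6 -0.3  0. ]
scene [ 0.588  -0.1469  0.028 ] 0.079 loc [ 0.1103 -0.1331] dyaw 0.004
top [ 0.5923 -0.1455  0.0355] 0.025 loc [ 0.1147 -0.1319] dyaw 0.011
both [ 0.5922 -0.1461  0.0332] 0.116 loc [ 0.1145 -0.1324] dyaw 0.009
bite scene [array([ 0.5983, -0.1395,  0.005 ])]
bite top [array([ 0.593 , -0.1467,  0.005 ])]
top [ 0.5931 -0.2333  0.0293] 0.063 loc [ 0.1133 -0.2196]
scene [ 0.5894 -0.2412  0.0586] 0.162 loc [ 0.1095 -0.2275]
both [ 0.593  -0.2345 -0.0082] 0.234 loc [ 0.1132 -0.2209]
```

View pics/p5.png

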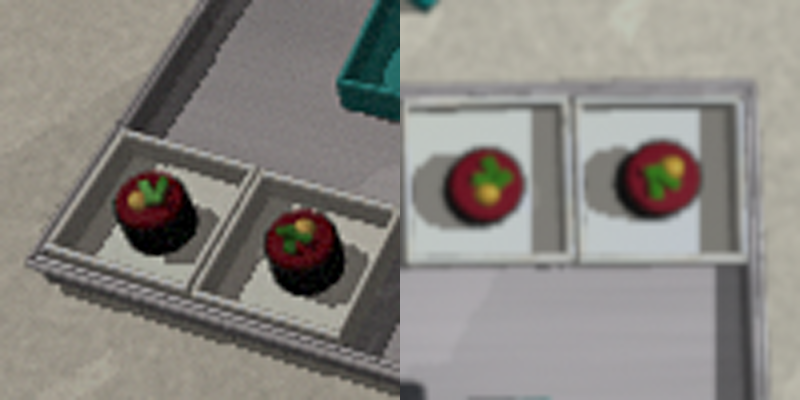

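Both dishes form one row against the rim with a 2–3 mm gap. The bites are upright and near the dish centres. The limit is 5 mm, so I'll do a gentle lateral nudge to close it.

Call:
move_arm(
  deltas=[
    [10,0,0,0,0,6.4],
    [10,0,0,0,0,6.4],
    [10,0,0,0,0,6.4],
    [10,0,0,0,0,6.4],
    [10,0,0,0,0,6.4],
  ],
)

```text
t: 19.38
eef_pos: [0.4961, 0.0036, 0.2704]
ee_rot: [3.142, -0.0, -2.551]
force: [0.1, -0.5, -0.5]
width: 0.0297
```

Call:
move_arm(
  deltas=[
    [10,-5,0,0,0,6.4],
    [10,-5,0,0,0,6.4],
    [10,-5,0,0,0,6.4],
    [10,-5,0,0,0,6.4],
    [10,-5,0,0,0,6.4],
  ],
)

```text
t: 19.8
eef_pos: [0.546, -0.0217, 0.2702]
ee_rot: [3.141, -0.0, -1.993]
force: [-1.0, 0.7, -0.6]
width: 0.0299
```

Call:
move_arm(
  deltas=[
    [10,-10,0,0,0,6.4],
    [10,-10,0,0,0,6.4],
    [10,-10,0,0,0,6.4],
    [11,-11,0,0,0,6.2],
    [0,-10,0,0,0,0],
  ],
)

```text
t: 20.22
eef_pos: [0.5881, -0.073, 0.2701]
ee_rot: [-3.141, -0.0, -1.549]
force: [0.4, 0.1, -0.1]
width: 0.0301
```

Call:
move_arm(
  deltas=[
    [0,0,0,0,0,0],
    [0,0,-25,0,0,0],
    [0,0,-30,0,0,0],
    [0,0,-25,0,0,0],
    [0,0,0,0,0,0],
  ],
)

```text
t: 20.63
eef_pos: [0.5837, -0.0722, 0.186]
ee_rot: [3.133, -0.001, -1.558]
force: [-2.5, -0.3, 0.5]
width: 0.0296
```

Call:
move_arm(
  deltas=[
    [0,-3,0,0,0,0],
    [0,-3,0,0,0,0],
    [0,-3,0,0,0,0],
    [0,-3,0,0,0,0],
    [0,-3,0,0,0,0],
  ],
)

```text
t: 21.05
eef_pos: [0.5868, -0.087, 0.192]
ee_rot: [-3.139, 0.0, -1.554]
force: [0.0, 0.2, 0.1]
width: 0.0299
```

Call:
move_arm(
  deltas=[
    [0,-0.8,0,0,0,0],
    [0,-0.6,0,0,0,0],
    [0,-0.6,0,0,0,0],
    [0,-0.5,0,0,0,0],
    [0,0,0,0,0,0],
  ],
)

```text
t: 21.47
eef_pos: [0.5864, -0.0892, 0.1906]
ee_rot: [3.141, -0.0, -1.553]
force: [-0.0, 0.1, 0.6]
width: 0.0295
```

Call:
move_arm(
  deltas=[
    [0,-0.6,0,0,0,0],
    [0,-0.5,0,0,0,0],
    [0,-0.5,0,0,0,0],
    [0,-0.4,0,0,0,0],
    [0,0,0,0,0,0],
  ],
)

```text
t: 21.88
eef_pos: [0.5865, -0.0911, 0.1906]
ee_rot: [-3.142, 0.0, -1.553]
force: [0.0, -0.2, -0.5]
width: 0.0299
```

Call:
move_arm(
  deltas=[
    [0,-0.5,0,0,0,0],
    [0,-0.4,0,0,0,0],
    [0,-0.3,0,0,0,0],
    [0,-0.3,0,0,0,0],
    [0,0,0,0,0,0],
  ],
)

```text
t: 22.3
eef_pos: [0.5864, -0.0926, 0.1906]
ee_rot: [-3.142, 0.0, -1.553]
force: [0.3, 2.3, -0.3]
width: 0.0301
```

Call:
move_arm(
  deltas=[
    [0,-0.4,0,0,0,0],
    [0,-0.4,0,0,0,0],
    [0,-0.3,0,0,0,0],
    [0,-0.3,0,0,0,0],
    [0,0,0,0,0,0],
  ],
)

```text
t: 22.72
eef_pos: [0.5864, -0.0937, 0.1906]
ee_rot: [-3.142, 0.001, -1.553]
force: [-0.1, 5.9, -0.4]
width: 0.0298
```

Call:
move_arm(
  deltas=[
    [0,-0.3,0,0,0,0],
    [0,-0.3,0,0,0,0],
    [0,-0.3,0,0,0,0],
    [0,0,0,0,0,0],
    [0,0,0,0,0,0],
  ],
)

```text
t: 23.13
eef_pos: [0.5864, -0.0938, 0.1906]
ee_rot: [-3.141, 0.001, -1.553]
force: [-0.6, 10.8, 2.2]
width: 0.0298
```

The force rose to 10.8 N with no further travel, so the row is closed against the end. Now retreat and check.

Call:
move_arm(
  deltas=[
    [0,3,0,0,0,0],
    [0,5,0,0,0,0],
    [0,6,0,0,0,0],
    [0,0,30,0,0,0],
    [0,0,35,0,0,0],
  ],
)

```text
t: 23.55
eef_pos: [0.5853, -0.0807, 0.2538]
ee_rot: [3.135, -0.001, -1.553]
force: [1.2, 0.1, 0.3]
width: 0.0297
```

Call:
move_arm(
  deltas=[
    [-25,25,10,0,0,0],
    [-30,25,0,0,0,0],
    [-30,25,0,0,0,0],
    [-30,25,0,0,0,0],
    [-20,10,0,0,0,0],
  ],
)

```text
t: 23.97
eef_pos: [0.4491, 0.0303, 0.2658]
ee_rot: [-3.141, 0.0, -1.553]
force: [-0.4, 0.0, 0.2]
width: 0.0298
```

Call:
move_arm(
  deltas=[
    [0,0,0,0,0,0],
    [0,0,0,0,0,0],
    [0,0,0,0,0,0],
    [0,0,0,0,0,0],
    [0,0,0,0,0,0],
  ],
)

```text
t: 24.38
eef_pos: [0.4521, 0.0287, 0.2655]
ee_rot: [3.141, -0.0, -1.554]
force: [0.6, 0.1, 0.1]
width: 0.0302
```

```bash
python3 - <<'E'
from look import *
look([.593,-.147,.015])
for k,v in est("set_dish",[.593,-.232,.015],DISH,("top",)).items():print(k,np.round(v[0],4),round(v[1],3),"loc",loc(tr,v[0]).round(4))
for n,z in(("jar",.003),("tweezers",.003)):print(n,[(d["xy"],ray("top",d["xy"],z).round(3)) for d in arm.spot_point(n,"top")])
a=arm.grab_frame("scene");b=arm.grab_frame("top")
im=np.hstack([cv2.resize(a[130:230,110:210,::-1],(400,400),interpolation=cv2.INTER_CUBIC),cv2.resize(b[130:230,320:420,::-1],(400,400),interpolation=cv2.INTER_CUBIC)])
cv2.imwrite("pics/p6.png",im)
E
```

```text
eef [0.4519 0.0286 0.2654] [-0.0215  0.0457] yaw [ 3.141 -0.    -1.555] F [-0.4  1.3  0.3]
scene [ 0.5887 -0.1491 -0.023 ] 0.089 loc [ 0.1109 -0.1354] dyaw -0.047
top [ 0.5914 -0.1475  0.01  ] 0.044 loc [ 0.1136 -0.1338] dyaw -0.014
both [ 0.5912 -0.1483  0.0062] 0.144 loc [ 0.1135 -0.1346] dyaw -0.018
bite scene [array([ 0.5903, -0.1429,  0.005 ])]
bite top []
top [ 0.5939 -0.2358  0.0092] 0.069 loc [ 0.1141 -0.2222]
both [ 0.5939 -0.2358  0.0092] 0.069 loc [ 0.1141 -0.2222]
jar [([171.1, 175.4], array([0.592, 0.209, 0.003])), ([383.9, 174.7], array([ 0.597, -0.236,  0.003]))]
tweezers []
```

View pics/p6.png

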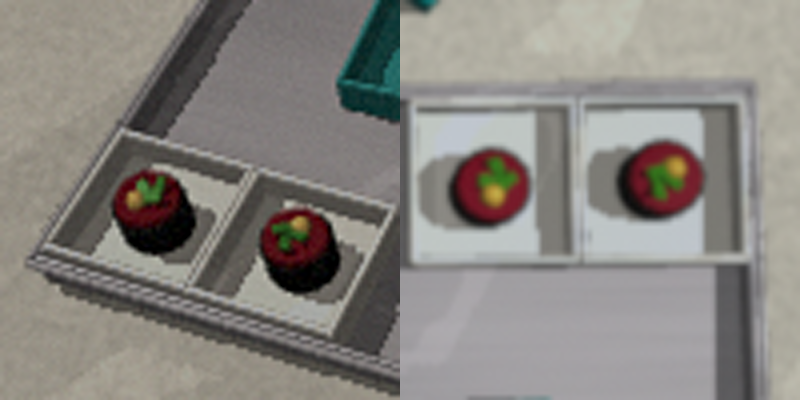

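The row is closed and square. The jar detection moved by 4 px though nothing went near it, so I'll compare the jar and tweezers directly with the first picture.

```bash
python3 - <<'E'
from h import *
a={c:cv2.imread(f"pics/{c}0.png",0) for c in("top","scene")}
for c,n,(x,y,w,h) in(("top","jar",(150,155,45,45)),("scene","jar",(325,215,50,45)),("scene","tweezers",(310,132,75,30))):
    f=cv2.cvtColor(arm.grab_frame(c),cv2.COLOR_RGB2GRAY)
    r=cv2.matchTemplate(f[y-10:y+h+10,x-10:x+w+10],a[c][y:y+h,x:x+w],cv2.TM_CCOEFF_NORMED);_,s,_,p=cv2.minMaxLoc(r);print(c,n,round(s,3),p[0]-10,p[1]-10)
E
```

```text
top jar 0.916 0 0
scene jar 0.905 0 0
scene tweezers 0.907 0 0
```

```bash
python3 -c "
from station import arm
print(arm.job_done())"
```

```text
the job is handed in; nothing more can be done
None
```

I slid the loose dish with two fingertips to just short of the far rim, then sideways to the corner dish. I then pressed it onto the rim (9 N, no further travel) and nudged it sideways until the row closed (11 N, no further travel). I handed the job in at about 25 s of the 51 s allowed; no verdict was reported.

**Last checks**

| Check | Result | Limit |
|---|---|---|
| Loose dish x in the tray frame (top camera) | 113.6 mm, reading about 1 mm low by my estimate | above 112 mm |
| Angle to the tray (top camera) | about 0.8° | 3.4° |
| Distance to the corner dish (top camera) | about 88 mm by the fit; the picture shows no visible gap | 90 mm |
| Corner dish shift (top camera) | about 4 mm | 10 mm |
| Bite | upright and near the dish centre in the picture, about 6 mm off by the scene camera | 15 mm |
| Jar and tweezers | 0 px shift against the first pictures | 10 mm |

**Checks that disagreed**
- **Scene-camera fit:** it gave x = 111 mm and a turn of −2.7°, with about twice the fit error of the top camera. I took this to be the two touching dishes merging in its mask. The rise in force and the top picture both say the dish is on the rim, but I did not push it onto the rim again after the sideways nudge.
- **Jar detection:** one reading had the jar 8 mm away from its start. The direct image comparison showed no movement.
- **Not found in the last top picture:** the network missed the bite and the tweezers there, so I checked both with the scene camera.

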